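# Screw the hose elbow home on the vacuum manifold

### The arm

A 6-joint arm with a two-finger parallel gripper is mounted at the origin on the work surface. World frame = base frame: x ahead of the robot, y to its left, z up, the work surface at z = 0. Lengths are in m, angles in rad, forces in N, time in s.
With the tool pointing down it reaches from about 0.3 to 0.775 m from the base axis. Payload 14.6 kg.
Tool frame: the origin (TCP) lies between the finger pads; the fingertips stand 22 mm ahead of it and the grasp point (between the pads) lies 3 mm ahead of it; z points along the fingers, y is the line along which they close (so a half turn about z gives the same grasp; the last joint's range is limited). The gripper opens to 94 mm and grips with 3 to 60 N. Pads are 16 mm wide; open, the fingers measure 119 mm over their backs; the gripper's body (75 mm by 177 mm) begins 78 mm behind the grasp point.
Start: joints at [-1.173, 0.3, 1.521, -0, 1.321, -0.067], TCP at [0.247, -0.492, 0.227] pointing down, gripper open.
Joint ranges: [-3.03, 3.03], [-0.79, 2.21], [0.23, 2.52], [-1.04, 4.18], [0, 3.07], [-2.55, 2.55]. Speed limits (rad/s): [2.22, 2.22, 2.57, 3.14, 3.14, 3.14].

### API

Orientations are given as a unit quaternion [x, y, z, w].
In Python, from rig import state, grab_frame, camera_model, finish_job gives the robot as it stands.
- The arm moves only by the tool servo_tool, never from a script. Its arguments are lists of equal length, an entry for each row: "offset": the shift along the tool's x, y, z in mm, a list of three; "roll": the turn about the tool's z in degrees. In form: {"offset": [[dx, dy, dz], ...], "roll": [roll, ...]}. A call has 1 to 10 rows; each row is the pose to reach, as a shift and turn from the pose commanded when the call began, along the tool's axes at that moment; what a row does not reach only later rows make up. A row lasts 1/8 s, in which the tool goes at most 62.5 mm and 10.7 degrees, less where a joint would pass 70% of its speed; a pose out of reach is approached as far as the arm can. A call with a gripper value outside its range is refused whole. "claw" is the gripper's target within -1 to 1 (shut at 1, half-way at 0, fully open at -1), set as the call begins (left out, the last holds). The fingers move at their own pace and stop on an object; "squeeze" is the grip in N (left out, the last holds). Time passes only in rows, so rows that repeat a pose let the fingers close. It gives the time, the measured TCP pose, the force, the opening and the grip force at its end, in the units of the state.
- state(): the state, without advancing time (a new reading comes with each control period).
- grab_frame(name): name is "side" or "top" or "wrist"; returns the picture (400x640x3 uint8, red, green, blue); there is no depth.
- camera_model(name): a dict with "fx", "fy", "cx", "cy" (pixels), "R" (3x3) and "t" (3): a world point X has camera coordinates R X + t. Camera axes: x right, y down, z forward; pixel columns grow to the right and rows downward; lengths in m; the calibration is good to about 2 mm. A picture is of the moment at which its call begins: read the wrist's pose just before it. camera_model takes no time and is no camera call; for the wrist camera it gives the pose at the moment of the call.
- finish_job(): hands the job in; it is judged then, once.
The state is a dict: "time": time; "joint_positions": joint angles; "joint_vel": joint speeds; "effort": joint torques, N m; "tcp_pos": TCP position; "tool_rot": TCP orientation; "ft_force": force on the tool from outside, world axes, zero at the start; "ft_torque": the same for the moment, N m; "opening": finger opening in m; "grip_force": force on a finger pad.
Only numpy, scipy, OpenCV 4.12 (cv2) and the standard library are available. Lean on these libraries where they do the work, as an engineer would, in place of code of your own. Each camera call takes 0.05 s, during which the arm holds its last target. There are 200 camera calls.

### The job

On the clamped vacuum manifold, screw the hose elbow (the fitting with a single sideways barb) clockwise into its port until it goes stiff, then stop with its barb pointing straight out over the raised rib of its port, square to the bar, and let go of it. Do not overtighten it past the rib, and leave the two-barbed tee as it is.

Things in the scene. Friction and masses are not known exactly. Their poses are not given: they have to be found in the camera images.
- elbow_grip (a point): White plastic hose elbow: grip point on its vertical thread axis, in a block 40 long (x) x 26 wide (y) x 44 mm high, top 20 mm above this point, a 36 mm wide shoulder 24 mm below, the steel port collar 32-35 mm below. x: the way its one barb points (level, ends 64 mm from the axis); z up. Pinch across y from above, turn about the axis. It sinks up to 1.5 mm; cannot lift out.
- index (a point): Outer end of the small steel rib (6 x 24 mm) on the far side of the elbow's port, 43 mm from the thread axis. x: along the rib, square to the bar, the way the barb must finally point; z up. The fixed aluminium bar is 90 x 380 mm, its top 60 mm above the bench; three ports 115 mm apart, each with a rib, carry elbow, tee and an upright straight nipple in any order.
- seat (a joint): Rad the elbow has been tightened past the point where it goes stiff, clockwise from above; 0 until then. The thread first turns freely by 0.65 to 1.05 rad (drag 0.12 N m), then the seal bites: 0.26 N m, growing by 0.2 N m per rad. At 0.35 the barb lies exactly along the rib. It stays where it is left. No hard stop at the rib: past 0.65 it is spoilt.
- tee (a joint): Rad the white tee has been turned, clockwise positive, 0 at the start. It has the same block as the elbow, but two opposite barbs that lie along the bar; drag 0.2 N m. It is to stay as it is.

How it is judged:
On the way:
1. the elbow is screwed in until its seal bites (value of joint seat above 0.05 rad), for 0.05 s.
At the end, for the whole second after the job is handed in: The elbow is screwed past the point where it goes stiff (by more than 0.1 rad), its barb points along the rib of its port within 12.6 degrees, and it is still (angle between the x axis of elbow_grip and the x axis of index, either way round below 0.22 rad and value of joint seat above 0.1 rad and velocity of joint seat between -0.05 and 0.05 rad/s); the robot touches nothing.
It fails at once if the elbow is overtightened (more than 17 degrees past the rib) (value of joint seat above 0.65 rad).
It fails at once if the tee is turned by more than 8 degrees (value of joint tee above 0.14 rad or value of joint tee below -0.14 rad).
It also fails if it takes over 32 s, if anything falls off the work surface, if the arm or the gripper's body presses on something with over 40 N, if the wrist force passes 120 N, or if a joint passes its speed limit or range.

## Working session

There is one attempt and no reset: what is moved stays moved. The work goes in short steps, Python scripts to look and compute and a tool call to move; the robot and the scene stay as the last step left them, time stands still between calls to the robot, and variables do not carry over. Pictures are saved under pics/ and viewed, at most 10 in all, crops included, and the job is handed in when it is done.

Besides the shell and the picture viewer there is one more tool, called after "Emit:" by a JSON object that holds its "method" and its "body", one argument or row to a line. servo_tool: Moves the arm, as the interface text tells. Its arguments: {"type":"object","properties":{"offset":{"type":"array","items":{"type":"array","items":{"type":"number"}}},"roll":{"type":"array","items":{"type":"number"}},"claw":{"type":"number"},"squeeze":{"type":"number"}},"required":["offset","roll"]}

```bash
mkdir -p pics
python3 - <<'E'
from rig import *
import cv2
s=state();print(s)
for n in("top","side"):
    cv2.imwrite(f"pics/{n}0.png",grab_frame(n)[:,:,::-1]);c=camera_model(n);print(n,c)
E
```

```text
{'time': 0.0, 'joint_positions': array([-1.17258017e+00,  3.00473868e-01,  1.52157876e+00,  1.27235967e-05,
        1.32073087e+00, -6.65942033e-02]), 'joint_vel': array([-0.00142012,  0.00113461, -0.00231757, -0.00150753, -0.00096663,
        0.00072058]), 'effort': array([-1.46922888e-03, -5.31807911e+01, -3.52732265e+01,  7.07803736e-02,
        2.43907532e-02, -9.39868983e-05]), 'tcp_pos': array([ 0.24644737, -0.49142151,  0.22688579]), 'tool_rot': array([ 9.73115443e-01,  2.30317130e-01, -9.21973044e-05, -5.88273058e-04]), 'ft_force': array([0.24581656, 0.80516158, 0.47591538]), 'ft_torque': array([-0.02109222, -0.04360405, -0.02025868]), 'grip_force': 0.0, 'opening': 0.09439210493273589}
top {'fx': 412.35964623161885, 'fy': 412.35964623161885, 'cx': 318.40425180074874, 'cy': 204.0788169434892, 'R': array([[-0.08279942, -0.99656173, -0.00299691],
       [-0.97235259,  0.08144615, -0.21885377],
       [ 0.21834537, -0.01520691, -0.97575307]]), 't': array([0.08118694, 0.58098525, 0.66281149])}
side {'fx': 411.9663328539793, 'fy': 411.9663328539793, 'cx': 322.7829018862185, 'cy': 202.04985707818184, 'R': array([[ 0.99523566, -0.09749202,  0.00113826],
       [-0.07069166, -0.72958916, -0.68022228],
       [ 0.06714671,  0.676901  , -0.73300502]]), 't': array([-0.5530063 ,  0.15537049,  0.73262939])}
```

View pics/top0.png

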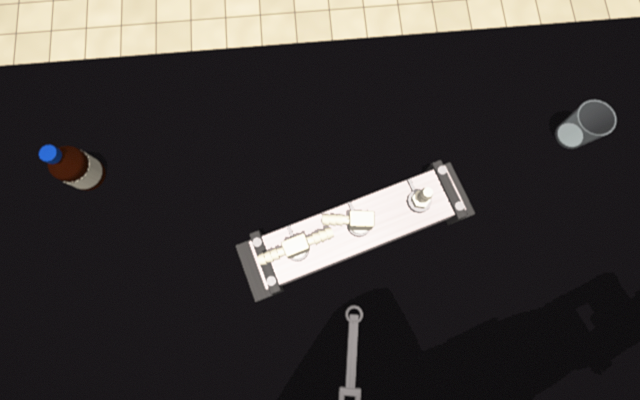

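View pics/side0.png

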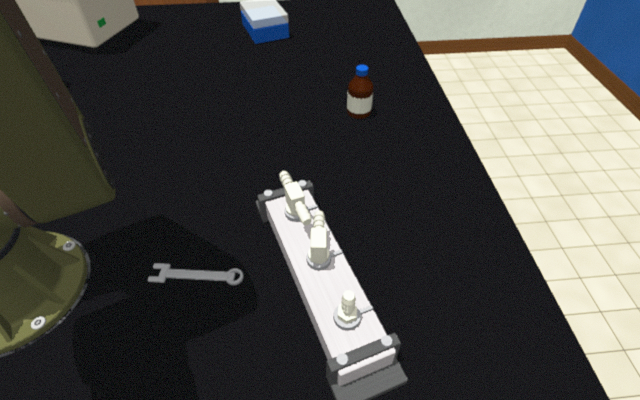

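The elbow is the middle fitting, at about (361,219) in the top view, with its barb pointing left to (325,219). The tee is at (296,245) and the nipple at (424,194). I'll enlarge both views.

Run:
```python
import cv2
a=cv2.imread("pics/top0.png")[150:300,240:480]
b=cv2.imread("pics/side0.png")[160:300,240:400]
cv2.imwrite("pics/topc.png",cv2.resize(a[30:110,35:155],None,fx=6.5,fy=6.5,interpolation=cv2.INTER_CUBIC)) # origin 275,180
cv2.imwrite("pics/sidec.png",cv2.resize(b,None,fx=4.2,fy=4.2,interpolation=cv2.INTER_CUBIC))
```

```text
(no output)
```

View pics/topc.png

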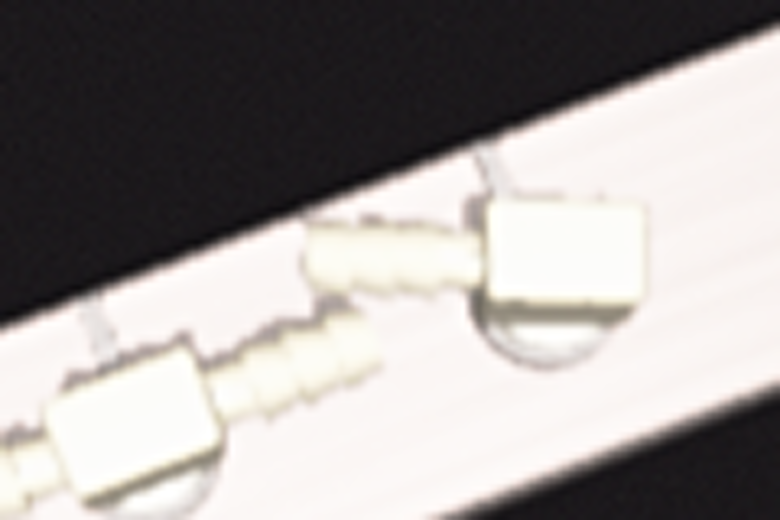

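View pics/sidec.png

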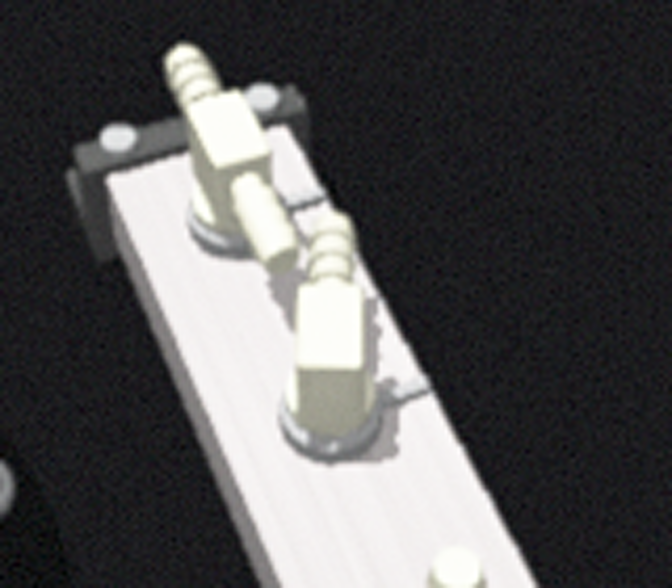

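```bash
cat > h.py <<'E'
import numpy as np,cv2
from rig import *
def K(c): return np.array([[c['fx'],0,c['cx']],[0,c['fy'],c['cy']],[0,0,1.]])
def P(c): return K(c)@np.c_[c['R'],c['t']]
def onz(c,p,z):
    R=np.array(c['R']);C=-R.T@c['t'];d=R.T@np.linalg.inv(K(c))@np.array([*p,1.])
    return C+d*(z-C[2])/d[2]
def un(p,s,o): return (np.array(p,float)+.5)/s-.5+np.array(o)
def yaw(d): return np.degrees(np.arctan2(d[1],d[0]))
E
python3 - <<'E'
from h import *
T=camera_model("top");S=camera_model("side")
t=un([(488,200),(648,204),(640,305),(486,303)],6.5,(275,180))
s=un([(361,284),(362,368),(294,365),(303,282)],4.2,(240,160))
X=cv2.triangulatePoints(P(T),P(S),t.T,s.T);X=(X[:3]/X[3]).T;print(X.round(4),X.mean(0))
for i in range(4):print(np.linalg.norm(X[i]-X[(i+1)%4]).round(4))
z=.115
for c,q in((T,t),(S,s)):
  Y=np.array([onz(c,p,z) for p in q]);m=Y.mean(0)
  print(m,[np.linalg.norm(Y[i]-Y[(i+1)%4]).round(4) for i in range(4)],yaw(Y[0]-Y[1]),yaw(Y[3]-Y[2]))
e=[onz(T,un(p,6.5,(275,180)),.06) for p in((2,325),(778,29),(440,518),(778,388))];print("bar",yaw(e[0]-e[1]),yaw(e[2]-e[3]),e)
tip=[onz(T,un((484,148),6.5,(275,180)),.062),onz(S,un((428,388),4.2,(240,160)),.062)];print("rib end",tip)
col=un((545,367),6.5,(275,180));print("collar near",onz(T,col,.062),"side",onz(S,un((332,455),4.2,(240,160)),.06))
E
```

```text
[[ 0.5579 -0.0154  0.1268]
 [ 0.5541 -0.0547  0.1259]
 [ 0.5292 -0.0501  0.1248]
 [ 0.5341 -0.0122  0.1263]] [ 0.54384556 -0.03312708  0.12596098]
0.0395
0.0253
0.0382
0.024
[ 0.54468476 -0.03452686  0.115     ] [np.float64(0.0401), np.float64(0.0258), np.float64(0.0383), np.float64(0.0262)] 83.75109725077311 84.4677202718467
[ 0.54566423 -0.02427972  0.115     ] [np.float64(0.041), np.float64(0.0258), np.float64(0.0407), np.float64(0.0229)] 84.66976855118185 80.64612741427983
bar 106.47819852244017 106.08921430673352 [array([0.5474838 , 0.11227079, 0.06      ]), array([ 0.61207573, -0.10609301,  0.06      ]), array([ 4.86182009e-01, -3.65125222e-04,  6.00000000e-02]), array([ 0.51314635, -0.09385131,  0.06      ])]
rib end [array([ 0.58488341, -0.02175958,  0.062     ]), array([ 0.58619832, -0.02012507,  0.062     ])]
collar near [ 0.52370114 -0.03206953  0.062     ] side [ 0.54396304 -0.04762428  0.06      ]
```

The triangulation holds up. The block measures 39.5×25 mm. The axis is at (0.544,-0.033) with the block top at z≈0.126. The rib end minus 43 mm gives the same axis. The barb yaw is about 84° and the rib yaw about 16.3°. Next I move above the elbow with the fingers partly open.

Emit:
{"method": "servo_tool", "body": {
  "offset": [
    [30, -18, 0],
    [80, -47, 0],
    [135, -79, 0],
    [190, -112, 0],
    [245, -144, 0],
    [300, -176, 0],
    [350, -206, 0],
    [400, -235, 0],
    [445, -262, 0],
    [471, -277, 0]
  ],
  "roll": [-4, -10, -17, -24, -31, -38, -45, -51, -55, -57.4],
  "claw": -0.1,
  "squeeze": 50
}}

```text
time: 1.35
tcp_pos: [0.5441, -0.0307, 0.227]
tool_rot: [0.742, 0.671, -0.0, -0.0]
ft_force: [0.7, -0.3, -0.2]
opening: 0.0515
grip_force: 0.0
```

Emit:
{"method": "servo_tool", "body": {
  "offset": [
    [0, 0, 0],
    [0, 0, 0]
  ],
  "roll": [0, 0]
}}

```text
time: 1.6
tcp_pos: [0.543, -0.0335, 0.2272]
tool_rot: [0.743, 0.669, -0.0, -0.0]
ft_force: [-0.2, -0.6, 0.4]
opening: 0.0519
grip_force: 0.0
```

Run:
```python
from h import *
s=state();c=camera_model("wrist");f=grab_frame("wrist")
R=cv2.Rodrigues(np.zeros(3))[0]
from scipy.spatial.transform import Rotation as Ro
M=Ro.from_quat(s['tool_rot']).as_matrix();print(s['time'],s['tcp_pos'],s['opening'],yaw(M[:,0]),M[:,2],s['joint_positions'])
def pj(X):
    x=P(c)@np.array([*X,1]);return (x[:2]/x[2]).round(0)
print("axis top",pj((.544,-.033,.126)),"ribend",pj((.585,-.021,.06)))
cv2.imwrite("pics/w1.png",f[:,:,::-1])
np.savez("w1.npz",**{k:c[k] for k in c})
```

```text
1.6 [ 0.54295997 -0.03351932  0.22718607] 0.05191921114237968 83.9755518024498 [-6.71763814e-04 -8.32187982e-05 -9.99999771e-01] [-1.28909879e-01  2.87112928e-01  1.53810930e+00 -1.74473564e-04
  1.31702592e+00 -2.37195138e-02]
axis top [320. 204.] ribend [357. 174.]
```

View pics/w1.png

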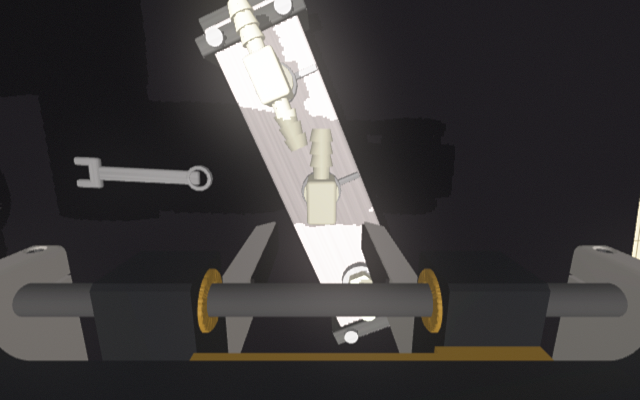

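The wrist view shows the block top centred at (322,203), against a predicted (320,204), and upright in the image, so it is aligned. I descend and grip.

Emit:
{"method": "servo_tool", "body": {
  "offset": [
    [0, 0, 30],
    [0, 0, 65],
    [0, 0, 95],
    [0, 0, 112],
    [0, 0, 118],
    [0, 0, 118],
    [0, 0, 118]
  ],
  "roll": [0, 0, 0, 0, 0, 0, 0]
}}

```text
time: 2.52
tcp_pos: [0.5438, -0.033, 0.1104]
tool_rot: [0.743, 0.669, 0.0, 0.001]
ft_force: [-1.4, 0.2, -0.5]
opening: 0.0519
grip_force: 0.0
```

Emit:
{"method": "servo_tool", "body": {
  "offset": [
    [0, 0, 0],
    [0, 0, 0],
    [0, 0, 0],
    [0, 0, 0],
    [0, 0, 0]
  ],
  "roll": [0, 0, 0, 0, 0],
  "claw": 1,
  "squeeze": 50
}}

```text
time: 3.15
tcp_pos: [0.544, -0.033, 0.1098]
tool_rot: [0.743, 0.669, 0.001, 0.001]
ft_force: [6.4, 0.0, -0.4]
opening: 0.0254
grip_force: 49.9
```

Gripped: opening 25.4 mm on the 26 mm block. Next I turn clockwise 45° (positive roll) and watch the torque.

Emit:
{"method": "servo_tool", "body": {
  "offset": [
    [0, 0, 0],
    [0, 0, 0],
    [0, 0, 0.3],
    [0, 0, 0.3],
    [0, 0, 0.5],
    [0, 0, 0.5],
    [0, 0, 0.7],
    [0, 0, 0.7],
    [0, 0, 0.9],
    [0, 0, 0.9]
  ],
  "roll": [3, 8, 13, 18, 23, 28, 33, 38, 42, 45]
}}

```text
time: 4.4
tcp_pos: [0.5438, -0.0328, 0.1088]
tool_rot: [0.943, 0.333, 0.001, 0.0]
ft_force: [4.9, 0.6, -1.5]
opening: 0.026
grip_force: 49.9
```

Run:
```python
from h import *
from scipy.spatial.transform import Rotation as Ro
s=state();M=Ro.from_quat(s['tool_rot']).as_matrix();print(s['time'],s['tcp_pos'],s['opening'],s['grip_force'],yaw(M[:,0]),s['ft_torque'],s['ft_force'],s['joint_positions'][5])
```

```text
4.4 [ 0.54384685 -0.0327862   0.1087506 ] 0.026035225424667324 49.93969917297363 38.92487752887531 [ 0.2625254  -0.95752858  0.13484685] [ 4.90273483  0.57973663 -1.47236474] 0.7636983862237162
```

The torque is still at the free drag of 0.13 N m. The remaining turn to the rib is about 22.5°.

Emit:
{"method": "servo_tool", "body": {
  "offset": [
    [0, 0, 0],
    [0, 0, 0],
    [0, 0, 0.2],
    [0, 0, 0.2],
    [0, 0, 0.4],
    [0, 0, 0.4],
    [0, 0, 0.4],
    [0, 0, 0.4],
    [0, 0, 0.4]
  ],
  "roll": [3, 7, 11, 15, 18, 21, 22.5, 22.5, 22.5]
}}

```text
time: 5.52
tcp_pos: [0.5438, -0.0327, 0.1085]
tool_rot: [0.99, 0.144, 0.001, -0.0]
ft_force: [3.8, 3.8, 4.1]
opening: 0.0259
grip_force: 50.0
```

Run:
```python
from h import *
from scipy.spatial.transform import Rotation as Ro
s=state();M=Ro.from_quat(s['tool_rot']).as_matrix();print(s['time'],s['tcp_pos'],s['opening'],s['grip_force'],yaw(M[:,0]),s['ft_torque'],s['ft_force'])
f=grab_frame("side")[160:300,240:400];g=grab_frame("top")[180:260,275:395]
f=cv2.resize(f,None,fx=4,fy=4,interpolation=2);g=cv2.resize(g,None,fx=6.5,fy=6.5,interpolation=2)
cv2.imwrite("pics/s2.png",f[:,:,::-1]);cv2.imwrite("pics/t2.png",g[:,:,::-1])
```

```text
5.525 [ 0.54381241 -0.03270948  0.10854979] 0.025898845752373046 49.95257377624512 16.583044217232956 [ 0.82717675 -0.82476339  0.14645708] [3.79080924 3.78751225 4.06095439]
```

View pics/s2.png

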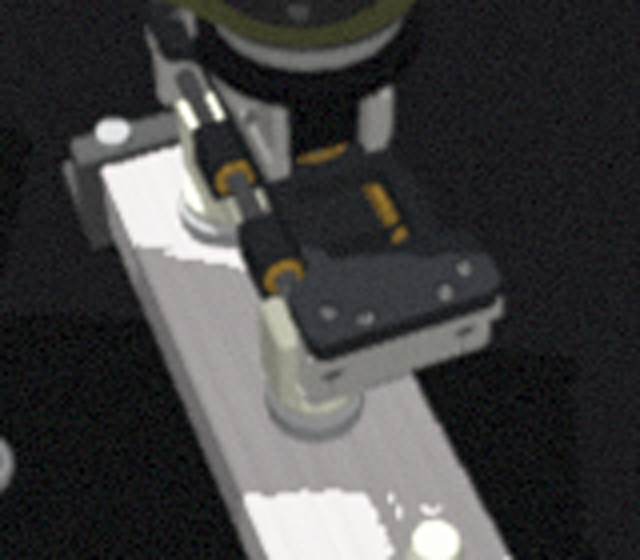

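The gripper hides the elbow, so I release with a small opening to clear the tee's barb, lift and look.

Emit:
{"method": "servo_tool", "body": {
  "offset": [
    [0, 0, 0],
    [0, 0, 0],
    [0, 0, 0],
    [0, 0, 0]
  ],
  "roll": [0, 0, 0, 0],
  "claw": 0.1
}}

```text
time: 6.12
tcp_pos: [0.5433, -0.033, 0.108]
tool_rot: [0.99, 0.144, -0.0, -0.0]
ft_force: [-0.7, -0.3, 0.0]
opening: 0.0425
grip_force: 0.0
```

Emit:
{"method": "servo_tool", "body": {
  "offset": [
    [0, 0, -10],
    [0, 0, -40],
    [0, 0, -80],
    [0, 0, -115],
    [0, 0, -120],
    [0, 0, -120]
  ],
  "roll": [0, 0, 0, 0, 0, 0]
}}

```text
time: 6.88
tcp_pos: [0.5432, -0.0329, 0.2279]
tool_rot: [0.99, 0.144, -0.0, -0.0]
ft_force: [0.1, 0.3, -0.4]
opening: 0.0425
grip_force: 0.0
```

Run:
```python
from h import *
from scipy.spatial.transform import Rotation as Ro
s=state();M=Ro.from_quat(s['tool_rot']).as_matrix();print(s['time'],s['tcp_pos'],s['opening'],yaw(M[:,0]),s['ft_force'])
c=camera_model("wrist");f=grab_frame("wrist")
cv2.imwrite("pics/w3.png",cv2.resize(f[60:260,190:450],None,fx=3,fy=3,interpolation=2)[:,:,::-1])
np.savez("w3.npz",**{k:c[k] for k in c})
```

```text
6.875 [ 0.54320315 -0.03287376  0.22790041] 0.04251632615576451 16.53308874431489 [ 0.11238842  0.31039281 -0.37311579]
```

View pics/w3.png

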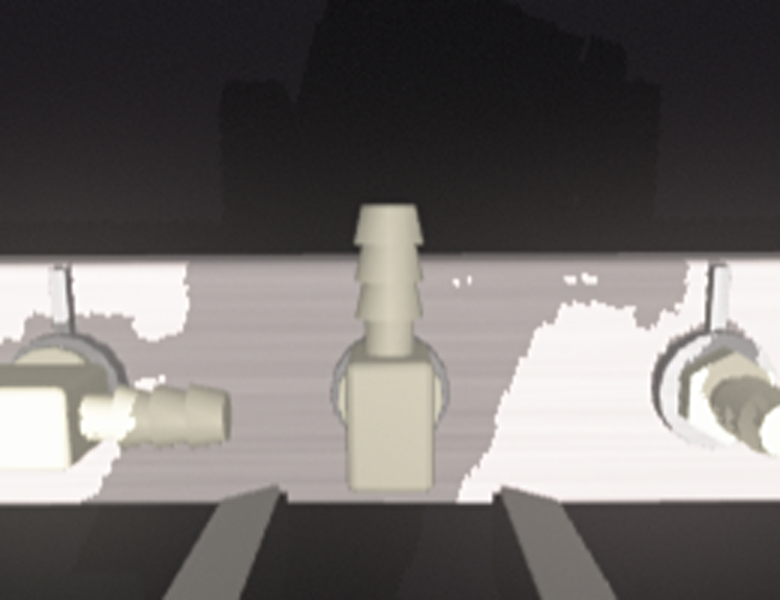

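The wrist view shows the barb running straight up at column 390, from (390,206) to (390,355). The bar edge is level, from (0,260) to (780,255), so the barb is square to it within about 1°. It covers its rib and is parallel to the neighbouring ribs. The tee still lies along the bar and the gripper is clear.

```bash
python3 -c "
from rig import *
print(finish_job())"
```

```text
the job is handed in; nothing more can be done
None
```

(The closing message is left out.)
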